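Sweep the labeller's base plate clean, then hold a try square in its corner

TASK

The labeller on the bench is being assembled: use the hand brush to sweep the three wood scraps off its base plate onto the table (move the scraps only with the brush), and stand the brush back on its bristles on the bare table. Then take the try square, stand its stock flat on the base plate at right angles to the loose, leaning side plate, and press it firmly into the corner until the stock lies flat on the base plate and the blade lies flat along the side plate, which pushes that plate upright. Finish while still gripping the square and pressing it there, so that the plate is held square for bolting, and leave everything else on the table where it is.

Things in the scene. Friction and masses are not known exactly. Their poses are not given: they have to be found in the camera images.
- base_plate: the labeller's base plate: bare aluminium, 180 mm (x) by 240 mm (y) by 8 mm, level and fixed; its top is 14 mm above the table. Origin at the centre of its top face, z up. The loose side plate stands along its +y side; all the rest of its top is bare except for the scraps
- side_foot (a point): the loose side plate: white steel, 160 mm long (x), 6 mm thick (y), 100 mm tall (z), two dark slots, a 23 mm wide bolted foot on its +y side. Origin at the middle of the lower edge of its inner face (the face towards -y), at x = 0, y = +95 mm, z = 0 of the base plate
- side_plate (a joint): lean of the side plate about that lower edge (rad): 0 = square to the base plate, positive = top leans inwards (to -y of the base plate); 0.04 to 0.065 at the start. Its foot is on a rubber strip, bolts loose: 1 to 2 N at the top edge pushes it upright, let go it leans in again to about 0.03; it yields at most 0.03 past square
- square: try square, about 0.3 kg, standing on its stock. Origin at its heel (outer corner) on the underside. Aluminium stock runs 140 mm to -y, 24 mm wide (x), 36 mm tall: grip it across x behind the blade. Steel blade rises to z = 160 mm, from y = 0 to -30 mm, 4 mm thick (x). Underside goes on the base plate, the +y face (y = 0: blade edge and stock end) against the side plate's inner face
- brush: wooden bench brush, about 0.2 kg, standing on its bristles. Origin under its centre, z up, long side along y. Bristles 146 mm (y) by 26 mm (x), stiff, z = 0 to 34 mm; wooden back 150 by 32 mm, 34 to 50 mm; on it a grip rib 120 mm (y) by 24 mm (x), 50 to 80 mm, gripped across its 24 mm
- scrap_a: chunky splintered offcut of packing wood, 30 by 22 by 18 mm, about 14 g, lying on the base plate; origin at its centre
- scrap_b: chunky splintered offcut of packing wood, 25 by 25 by 16 mm, about 14 g, lying on the base plate; origin at its centre
- scrap_c: chunky splintered offcut of packing wood, 34 by 18 by 20 mm, about 14 g, lying on the base plate; origin at its centre
- bottle_a: upright sauce bottle with orange cap, 44 mm across, 150 mm tall, origin under its centre (bystander, not to be moved)
- bottle_b: the same as bottle_a, another one (bystander, not to be moved)
- roller: spare black rubber roller, 44 mm across, lying along its y in two small white end blocks, 180 mm long, 44 mm tall, origin under its centre (bystander, not to be moved)
- label_roll: roll of white labels lying flat, 92 mm across, 55 mm tall, 38 mm hole, origin under its centre (bystander, not to be moved)
- wrench: steel wrench lying flat, 160 mm long along its x (bystander, not to be moved)
- bolt_cup: small steel bowl, 72 mm across, 45 mm tall, origin under its centre (bystander, not to be moved)

How it is judged (in metres and radians):
On the way, in this order (a step that is already met when the one before it is completed fails the run):
1. all three scraps swept off the base plate onto the table while the brush is in the gripper and the square has not been moved (height (world z) of scrap_a between -0.005 and 0.0195 m and height (world z) of scrap_b between -0.005 and 0.0195 m and height (world z) of scrap_c between -0.005 and 0.0195 m and contact force between the fingers and brush above 0.5 N and distance of square from where it was at the start of the episode below 0.02 m), for 0.1 s.
2. the brush released, standing on its bristles on the table, off the base plate (contact force between the fingers and brush below 0.1 N and contact force between brush and base_plate_c0 below 0.1 N and height (world z) of brush below 0.004 m and angle between brush's own z axis and vertical below 0.1 rad), for 0.2 s.
At the end, for the whole second after the job is handed in: Square gripped, at rest, upright to 0.015 rad, on base plate (2 mm, over 0.5 N), heel in corner (2.5 mm), over 2.5 N on side plate, at right angles to it to 0.09 rad, within its length; side plate square to 0.012 rad; scraps on table; brush released, on its bristles on the table (all of step 2 and height (world z) of scrap_a between -0.005 and 0.0195 m and height (world z) of scrap_b between -0.005 and 0.0195 m and height (world z) of scrap_c between -0.005 and 0.0195 m and contact force between the fingers and square above 1 N and contact force between square and base_plate_c0 above 0.5 N and contact force between square and side_plate above 2.5 N and value of joint side_plate between -0.012 and 0.012 rad and angle between the z axis of square and the z axis of base_plate, either way round below 0.015 rad and angle between the y axis of square and the y axis of base_plate, either way round below 0.09 rad and z of square in the frame of base_plate between -0.004 and 0.002 m and y of square in the frame of base_plate between 0.0925 and 0.099 m and x of square in the frame of base_plate between -0.08 and 0.08 m and linear speed of square below 0.01 m/s); the arm keeps its last pose, push and grip.
It fails at once if a scrap is touched by the robot or by the square instead of the brush (contact force between any of the fingers, the arm, square and scrap_a above 0.3 N or contact force between any of the fingers, the arm, square and scrap_b above 0.3 N or contact force between any of the fingers, the arm, square and scrap_c above 0.3 N).
It fails at once if one of the other things on the table is displaced by more than 30 mm (distance of any of bottle_a, bottle_b, roller, label_roll, wrench, bolt_cup from where it was at the start of the episode above 0.03 m).
It also fails if it takes over 72 s, if anything falls off the work surface, if the arm or the gripper's body presses on something with over 40 N, if the wrist force passes 120 N, or if a joint passes its speed limit or range.

ROBOT

A 6-joint arm with a two-finger parallel gripper is mounted at the origin on the work surface. World frame = base frame: x ahead of the robot, y to its left, z up, the work surface at z = 0. Lengths are in mm, angles in degrees, forces in N, time in s.
With the tool pointing down it reaches from about 350 to 850 mm from the base axis. Payload 8.1 kg.
Tool frame: the origin (TCP) lies at the centre of the arm's flange, where the gripper is bolted on; the fingertips stand 173 mm ahead of it and the grasp point (between the pads) lies 155 mm ahead of it; z points along the fingers, y is the line along which they close (so a half turn about z gives the same grasp; the last joint's range is limited). The gripper opens to 85 mm and grips with 20 to 120 N. Pads are 22 mm wide; open, the fingers measure 114 mm over their backs; the gripper's body (76 mm by 85 mm) begins 54 mm behind the grasp point. The pads swing forward as they close: fully open they stand 13 mm farther back than shut.
Start: joints at [-73.018, 7.471, 85.268, -0, 87.261, -4.893], TCP at [223.575, -556.795, 404.692] pointing down, gripper open.
Joint ranges: [-169.43, 169.43], [-51.17, 129.36], [1.28, 143.12], [-76.62, 256.62], [0, 156.53], [-152.29, 152.29]. Speed limits (degrees/s): [136.94, 136.94, 159.86, 180, 180, 180].

INTERFACE

Orientations are given as [roll, pitch, yaw] about the fixed x, y, z axes, in that order (R = Rz(yaw) Ry(pitch) Rx(roll)).
In Python, from bench import * gives the robot as it stands.
- The arm moves only by the shell command python3 -m jog 'ROWS' [FORCE]. ROWS is text: rows parted by semicolons, each of 7 numbers parted by spaces: the shift along the tool's x, y, z scaled (see below), then the turn, a rotation vector about the tool's x, y, z scaled (see below), then the closure, from -1 (fully open) to 1 (shut). In form: tx ty tz wx wy wz hand; .... A call has 1 to 5 rows; each row shifts and turns the commanded pose from where the row before left it, along the tool's axes as they then stand; what a row does not reach is not made up. The controller multiplies each number of a shift by 0.1 m and each number of a turn by 60 degrees. A row lasts 1/8 s, in which the tool goes at most 62.5 mm and 10.7 degrees, less where a joint would pass 70% of its speed; a pose out of reach is approached as far as the arm can. A call with a number of a shift or a turn outside -1 to 1 is refused whole. A call with a gripper value outside its range is refused whole. The fingers move at their own pace and stop on an object; FORCE is the grip in N (left out, the last holds). Time passes only in rows, so rows that do not move let the fingers close. It gives the time, the measured TCP pose, the force, the opening and the grip force at its end, in the units of the state.
- sense(): the state, without advancing time (a new reading comes with each control period).
- snapshot(name): name is "scene" or "side" or "wrist"; returns a dict with "img" (420x560x3 uint8, red, green, blue), "fx", "fy", "cx", "cy" (pixels), "extrinsics" (4x4, takes a point from camera to world coordinates). Camera axes: x right, y down, z forward; pixel columns grow to the right and rows downward; lengths in mm; the calibration is good to about 2 mm. A picture is of the moment at which its call begins. There is no depth.
- hand_in(): hands the job in; it is judged then, once.
The state is a dict: "time": time; "joint_pos": joint angles; "qd": joint speeds; "joint_efforts": joint torques, N m; "tool_pos": TCP position; "tcp_rot": TCP orientation; "ft_force": force on the tool from outside, world axes, zero at the start; "wrist_torque": the same for the moment, N m; "finger_gap": finger opening in mm; "grip_force": force on a finger pad.
Only numpy, scipy, OpenCV 4.12 (cv2) and the standard library are available. Lean on these libraries where they do the work, as an engineer would, in place of code of your own. Each camera call takes 0.05 s, during which the arm holds its last target. There are 200 camera calls.

## Working session

There is one attempt and no reset: what is moved stays moved. The work goes in short steps, Python scripts to look and compute and a shell command to move; the robot and the scene stay as the last step left them, time stands still between calls to the robot, and variables do not carry over. Pictures are saved under pics/ and viewed, at most 14 in all, crops included, and the job is handed in when it is done.

```bash
mkdir -p pics; ls
python3 - <<'E'
from bench import *
import cv2,numpy as np
s=sense();print({k:s[k] for k in('time','tool_pos','tcp_rot','finger_gap','ft_force')})
for n in('scene','side','wrist'):
    p=snapshot(n);cv2.imwrite(f'pics/{n}0.png',p['img'][:,:,::-1]);print(n,p['fx'],p['fy'],p['cx'],p['cy'],np.round(p['extrinsics'],3).tolist())
E
```

```text
pics
{'time': 0.0, 'tool_pos': array([ 223.5183059 , -556.56668497,  403.62582904]), 'tcp_rot': array([-1.79893361e+02, -9.96406146e-03,  2.18755715e+01]), 'finger_gap': 85.34151487252008, 'ft_force': array([ 0.6840018 ,  0.08964612, -0.30863304])}
scene 504.2766921814268 504.2766921814268 274.8920193417722 204.00460526740522 [[-0.324, 0.743, -0.586, 1295.327], [0.946, 0.253, -0.202, 229.842], [-0.002, -0.62, -0.784, 1034.497], [0.0, 0.0, 0.0, 1.0]]
side 402.4352210918242 402.4352210918242 276.36397449607875 208.46320008286182 [[-0.939, -0.241, 0.244, 331.066], [-0.343, 0.691, -0.637, 541.129], [-0.015, -0.682, -0.732, 705.322], [0.0, 0.0, 0.0, 1.0]]
wrist 337.72220038032174 337.72220038032174 280.5690322338443 214.91080713065253 [[0.373, -0.896, -0.242, 283.817], [-0.928, -0.36, -0.095, -532.519], [-0.002, 0.26, -0.966, 373.129], [0.0, 0.0, 0.0, 1.0]]
```

View pics/scene0.png

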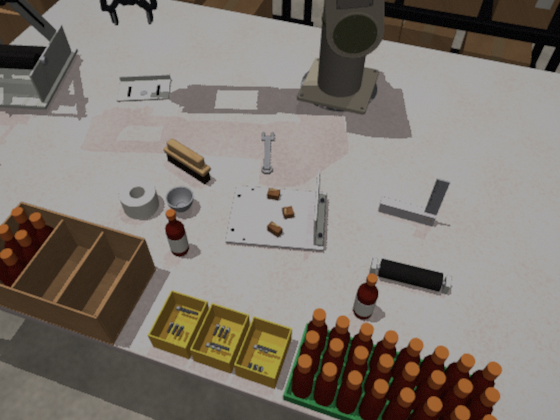

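View pics/side0.png

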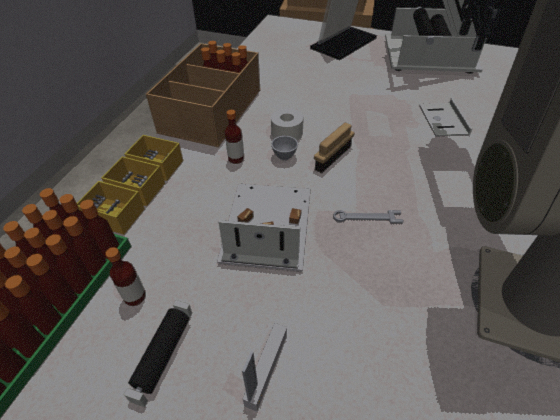

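The scene view shows the base plate at about (227–328, 185–250), with scraps at (274,194), (288,212) and (275,229). The brush is at (187,160). The square's stock runs (380,205)–(435,218), with the blade at (438,195). The side view shows the same layout. I'll enlarge both for corner pixels.

Run:
```python
import cv2
a=cv2.imread('pics/scene0.png')[130:260,155:455];cv2.imwrite('pics/c1.png',cv2.resize(a,(780,338),interpolation=cv2.INTER_CUBIC)) #2.6
b=cv2.imread('pics/side0.png')
c=cv2.resize(b[115:275,210:360],(450,480),interpolation=cv2.INTER_CUBIC)
d=cv2.resize(b[315:410,230:300],(346,480),interpolation=cv2.INTER_CUBIC)
print(346/70,480/95)
cv2.imwrite('pics/c2.png',cv2.hconcat([c,d]))
```

```text
4.942857142857143 5.052631578947368
```

View pics/c1.png

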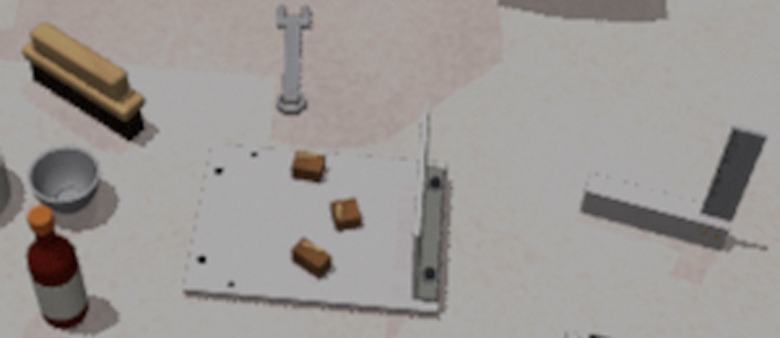

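View pics/c2.png

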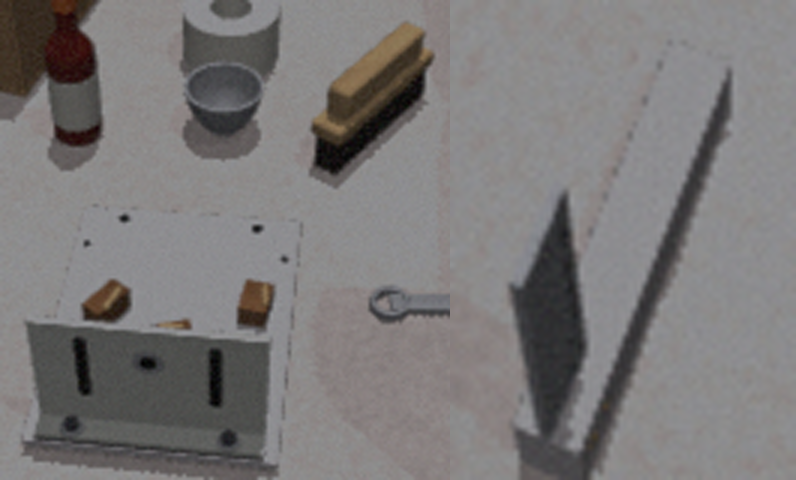

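The enlarged views show these points. In the scene crop: plate corners (210,148), (187,290), (437,306); brush rib top (43,24)–(125,70); square stock top (585,192)–(728,228). In the side crop: stock top end corners (678,42), (730,68), (516,428), (580,447); rib (410,24)–(335,85). Next I cast rays through these.

```bash
cat > h.py <<'E'
import numpy as np,cv2
from bench import *
def ray(p,u,v):
    E=np.array(p['extrinsics']);d=E[:3,:3]@[(u-p['cx'])/p['fx'],(v-p['cy'])/p['fy'],1];return E[:3,3],d
def onz(p,u,v,z):
    o,d=ray(p,u,v);return np.round(o+d*(z-o[2])/d[2],1)
def proj(p,X):
    E=np.array(p['extrinsics']);c=E[:3,:3].T@(np.array(X)-E[:3,3]);return np.array([c[0]/c[2]*p['fx']+p['cx'],c[1]/c[2]*p['fy']+p['cy']])
def grey(img): return cv2.cvtColor(img,cv2.COLOR_RGB2HSV)
E
python3 - <<'E'
from h import *
P=snapshot('scene');S=snapshot('side')
sc=lambda a,b,z:onz(P,a/2.6+155,b/2.6+130,z)
s1=lambda a,b,z:onz(S,a/3+210,b/3+115,z)
s2=lambda a,b,z:onz(S,(a-450)/4.943+230,b/5.053+315,z)
print('plate sc',*[sc(*q,14) for q in((210,148),(187,290),(437,306),(447,167))])
print('plate sd',*[s1(*q,14) for q in((88,207),(302,222),(277,463),(25,440))])
print('rib sc',*[sc(*q,80) for q in((43,24),(128,69),(120,88),(30,42))])
print('rib sd',*[s1(*q,80) for q in((410,24),(426,36),(347,98),(331,85))])
print('bristle sc',sc(140,136,0),'sd',s1(318,170,0))
print('stock sc',*[sc(*q,36) for q in((597,177),(585,192),(728,228))])
print('stock sd',*[s2(*q,36) for q in((678,42),(730,68),(580,447),(516,428))])
print('blade top sc',sc(735,129,160),sc(764,137,160),'sd',s2(565,192,160),s2(515,285,160))
def blobs(p,z,roi):
    h=grey(p['img']);m=cv2.inRange(h,(0,90,40),(25,255,255));r=np.zeros_like(m);x0,y0,x1,y1=roi;r[y0:y1,x0:x1]=m[y0:y1,x0:x1]
    n,l,st,c=cv2.connectedComponentsWithStats(r)
    for i in range(1,n):
        if st[i,4]>15: print(st[i],np.round(c[i],1),onz(p,*c[i],z))
blobs(P,23,(225,183,320,250));blobs(S,23,(225,180,315,230))
E
```

```text
plate sc [ 511.3 -150.5   14. ] [ 680.5 -106.5   14. ] [622.3 120.1  14. ] [457.7  84.9  14. ]
plate sd [ 677.2 -108.2   14. ] [ 504.3 -149.4   14. ] [452.4  82.7  14. ] [624.  122.9  14. ]
rib sc [ 461.4 -351.4   80. ] [ 491.9 -242.1   80. ] [ 518.3 -239.1   80. ] [ 489.3 -352.4   80. ]
rib sd [ 469.9 -353.2   80. ] [ 452.7 -340.3   80. ] [ 494.8 -235.4   80. ] [ 511.9 -247.7   80. ]
bristle sc [ 508.8 -230.8    0. ] sd [ 513.3 -230.1    0. ]
stock sc [440.7 230.4  36. ] [463. 223.  36.] [462.4 360.3  36. ]
stock sd [457.9 223.7  36. ] [436.9 226.7  36. ] [440.6 361.5  36. ] [462.  363.3  36. ]
blade top sc [453.6 334.9 160. ] [454.8 360.3 160. ] sd [449. 335. 160.] [452.3 363.1 160. ]
[268 189  12  11 108] [273.3 193.6] [508.1 -46.2  23. ]
[283 207  11  11  98] [287.8 212.1] [553.2   8.1  23. ]
[268 222  14  14 127] [274.5 228.8] [613.1  -7.1  23. ]
[238 209  15  13 121] [244.9 215.3] [618.9  -8.8  23. ]
[290 209  11  14 121] [294.6 215.5] [511.8 -45.7  23. ]
```

```bash
python3 -m jog '0 0 0 0 0 -.1667 -1;0 0 0 0 0 -.1667 -1;0 0 0 0 0 -.1667 -1;0 0 0 0 0 -.1667 -1;0 0 0 0 0 -.1667 -1' 
python3 -m jog '.45 .23 0 0 0 0 -1;.45 .23 0 0 0 0 -1;.45 .23 0 0 0 0 -1;.45 .23 0 0 0 0 -1;.45 .23 0 0 0 0 -1'
python3 -m jog '.45 .23 0 0 0 0 -1;.45 .23 0 0 0 0 -1;0 0 0 0 0 0 -1'
python3 - <<'E'
from h import *
s=sense();print(s['time'],s['tool_pos'],s['tcp_rot'])
def rect(p,z):
    h=grey(p['img']);m=cv2.inRange(h,(10,70,90),(28,255,255))
    n,l,st,c=cv2.connectedComponentsWithStats(m)
    for i in np.argsort(-st[1:,4])[:3]+1:
        r=cv2.minAreaRect(np.argwhere(l==i)[:,::-1].astype(np.float32));b=cv2.boxPoints(r)
        print(st[i],*[onz(p,*q,z) for q in b],onz(p,*r[0],z))
p=snapshot('wrist');cv2.imwrite('pics/w1.png',p['img'][:,:,::-1]);rect(p,80)
E
```

```text
time: 0.88
tool_pos: [223.6, -556.7, 404.5]
tcp_rot: [-180.0, -0.0, 72.2]
ft_force: [0.5, -0.1, -0.4]
finger_gap: 85.7
grip_force: 0.0
time: 1.5
tool_pos: [403.8, -377.4, 404.7]
tcp_rot: [180.0, 0.0, 71.9]
ft_force: [0.0, -1.4, 0.2]
finger_gap: 85.0
grip_force: 0.0
time: 1.88
tool_pos: [476.5, -304.8, 404.5]
tcp_rot: [180.0, -0.1, 72.1]
ft_force: [-1.2, -0.5, 0.3]
finger_gap: 85.6
grip_force: 0.0
1.875 [ 476.47479981 -304.84965341  404.54507598] [ 1.79993712e+02 -5.50677979e-02  7.21470870e+01]
[ 272  108   36  151 4561] [ 448.7 -353.1   80. ] [ 495.8 -228.3   80. ] [ 521.  -237.5   80. ] [ 477.  -363.7   80. ] [ 486.9 -292.    80. ]
```

View pics/w1.png

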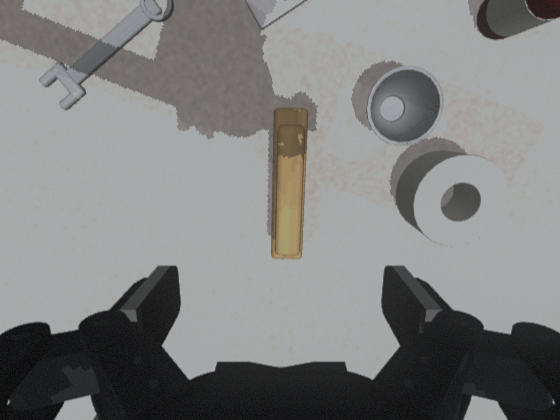

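The brush is straight ahead at pixels (272–308, 108–258), with its rib from about (291,124) to (288,255). It is nearly aligned with the tool.

Run:
```python
from h import *
p=snapshot('wrist')
print(onz(p,291.5,124,80),onz(p,288.5,255,80),onz(p,290.5,108,50),onz(p,287,259,50),onz(p,280.5,214.9,80))
c=[(onz(p,291.5,124,80)+onz(p,288.5,255,80))/2,(onz(p,290.5,108,50)+onz(p,287,259,50))/2];print(c)
for z,(a,b) in((80,((291.5,124),(288.5,255))),(50,((290.5,108),(287,259)))):
    d=onz(p,*a,z)-onz(p,*b,z);print(np.hypot(*d[:2]),np.degrees(np.arctan2(d[1],d[0])))
```

```text
[ 503.5 -247.    80. ] [ 465.5 -358.4   80. ] [ 507.7 -233.5   50. ] [ 459.7 -373.8   50. ] [ 470.3 -319.4   80. ]
[array([ 484.5, -302.7,   80. ]), array([ 483.7 , -303.65,   50.  ])]
117.70284618478856 71.16481849647681
148.283815704884 71.11295054916252
```

```bash
python3 -m jog '.07 .055 .4 0 0 .0167 -1;0 0 .5 0 0 0 -1;0 0 .5 0 0 0 -1;0 0 .385 0 0 0 -1;0 0 0 0 0 0 -1' 
python3 -m jog '0 0 0 0 0 0 1;0 0 0 0 0 0 1;0 0 0 0 0 0 1;0 0 0 0 0 0 1;0 0 0 0 0 0 1' 70
python3 -m jog '0 0 0 0 0 0 1;0 0 0 0 0 0 1;0 0 0 0 0 0 1;0 0 0 0 0 0 1;0 0 0 0 0 0 1' 70
```

```text
time: 2.6
tool_pos: [479.4, -302.5, 222.4]
tcp_rot: [-179.6, -0.1, 70.8]
ft_force: [-0.8, 0.1, 0.3]
finger_gap: 85.6
grip_force: 0.0
time: 3.22
tool_pos: [482.7, -303.0, 227.9]
tcp_rot: [179.8, 0.1, 70.9]
ft_force: [0.5, 0.0, 6.3]
finger_gap: 22.8
grip_force: 69.5
time: 3.85
tool_pos: [482.7, -303.0, 227.9]
tcp_rot: [179.8, 0.1, 70.9]
ft_force: [0.5, 0.1, 7.8]
finger_gap: 23.0
grip_force: 69.6
```

```bash
python3 -m jog '0 0 -.4 0 0 0 1;0 0 -.4 0 0 -.135 1;0 0 0 0 0 -.135 1;0 0 0 0 0 -.135 1;0 0 0 0 0 -.135 1'
python3 -m jog '.4 .06 0 0 0 0 1;.4 .06 0 0 0 0 1;.4 .06 0 0 0 0 1;.4 .06 0 0 0 0 1;.4 .06 0 0 0 0 1'
python3 - <<'E'
from h import *
P=snapshot('scene');S=snapshot('side')
print('wrench ends',onz(P,267,134,5),onz(P,267,170,5),'side',onz(S,337,216,5),onz(S,400,216,5))
cv2.imwrite('pics/s2.png',cv2.resize(S['img'][90:290,180:430,::-1],(750,600)))
E
```

```text
time: 4.47
tool_pos: [481.8, -302.3, 306.0]
tcp_rot: [-180.0, -0.0, 103.6]
ft_force: [-0.2, 0.4, -2.1]
finger_gap: 22.5
grip_force: 69.1
time: 5.1
tool_pos: [464.7, -99.6, 306.0]
tcp_rot: [-180.0, -0.0, 103.3]
ft_force: [0.8, -0.0, -1.7]
finger_gap: 22.9
grip_force: 69.1
wrench ends [ 286.4 -142.2    5. ] [420. -95.   5.] side [422.7 -92.2   5. ] [ 284.9 -140.4    5. ]
```

View pics/s2.png

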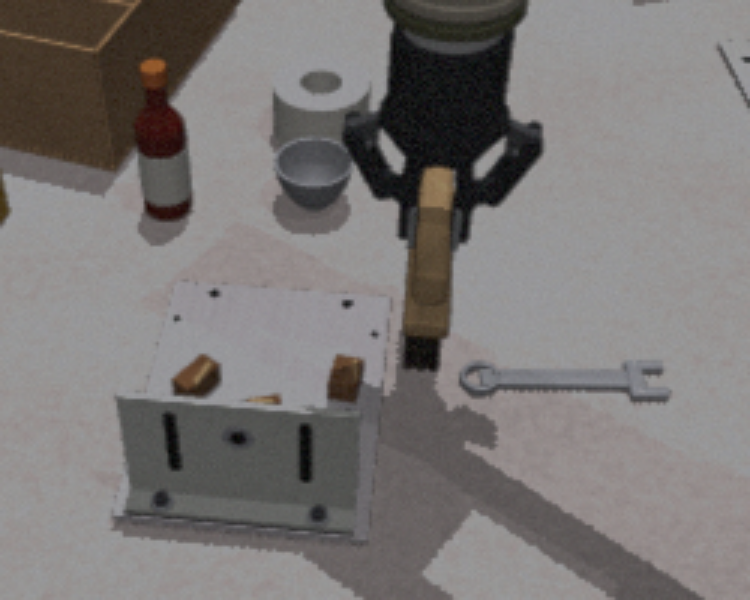

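```bash
python3 -m jog '.315 .08 0 0 0 0 1;.315 .08 0 0 0 0 1;0 0 .3 0 0 0 1;0 0 .32 0 0 0 1;0 0 0 0 0 0 1'
python3 -m jog '0 .1 0 0 0 0 1;0 .1 0 0 0 0 1;0 .1 0 0 0 0 1;0 .1 0 0 0 0 1;0 .1 0 0 0 0 1'
python3 -m jog '0 .1 0 0 0 0 1;0 .1 0 0 0 0 1;0 .1 0 0 0 0 1;0 .1 0 0 0 0 1;0 .1 0 0 0 0 1'
python3 - <<'E'
from h import *
P=snapshot('scene');S=snapshot('side')
cv2.imwrite('pics/s3.png',cv2.hconcat([cv2.resize(S['img'][140:290,200:330,::-1],(390,450)),cv2.resize(P['img'][150:280,210:340,::-1],(390,450))]))
E
```

```text
time: 5.82
tool_pos: [465.6, -36.2, 242.5]
tcp_rot: [-179.8, -0.1, 103.3]
ft_force: [-0.5, 0.7, -1.6]
finger_gap: 22.8
grip_force: 71.4
time: 6.45
tool_pos: [515.7, -24.3, 244.2]
tcp_rot: [180.0, 0.0, 103.3]
ft_force: [0.5, 0.1, -1.7]
finger_gap: 23.1
grip_force: 71.3
time: 7.08
tool_pos: [564.2, -12.8, 244.1]
tcp_rot: [-180.0, -0.0, 103.3]
ft_force: [0.2, 0.8, -2.0]
finger_gap: 23.0
grip_force: 71.3
```

View pics/s3.png

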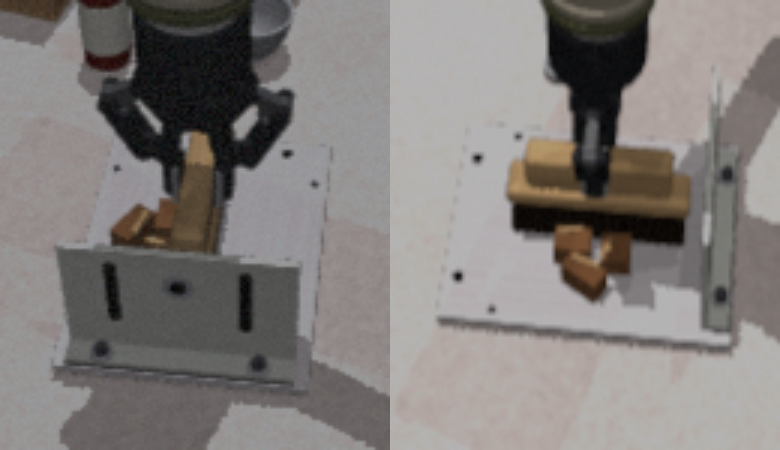

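The brush is mid-plate and all three scraps are gathered in front of its bristles, at about (570–630, 240–290) in the right half. I'll continue the sweep.

```bash
python3 -m jog '0 .1 0 0 0 0 1;0 .1 0 0 0 0 1;0 .1 0 0 0 0 1;0 .1 0 0 0 0 1;0 .1 0 0 0 0 1'
python3 -m jog '0 .1 0 0 0 0 1;0 .1 0 0 0 0 1;0 .1 0 0 0 0 1;0 .1 0 0 0 0 1;0 .1 0 0 0 0 1'
python3 -m jog '0 .1 0 0 0 0 1;0 .1 0 0 0 0 1;0 .1 0 0 0 0 1;0 0 0 0 0 0 1;0 0 0 0 0 0 1'
python3 - <<'E'
from h import *
P=snapshot('scene');S=snapshot('side')
cv2.imwrite('pics/s4.png',cv2.hconcat([cv2.resize(S['img'][140:290,200:330,::-1],(390,450)),cv2.resize(P['img'][170:300,210:340,::-1],(390,450))]))
E
```

```text
time: 7.8
tool_pos: [613.0, -1.4, 244.2]
tcp_rot: [180.0, 0.0, 103.3]
ft_force: [-1.0, -0.8, -1.3]
finger_gap: 22.6
grip_force: 71.3
time: 8.43
tool_pos: [661.6, 10.1, 244.2]
tcp_rot: [-180.0, 0.0, 103.3]
ft_force: [0.6, -0.4, -2.0]
finger_gap: 22.7
grip_force: 71.3
time: 9.05
tool_pos: [690.0, 16.9, 244.0]
tcp_rot: [-180.0, -0.0, 103.3]
ft_force: [-0.3, 0.0, -1.0]
finger_gap: 22.5
grip_force: 71.2
```

View pics/s4.png

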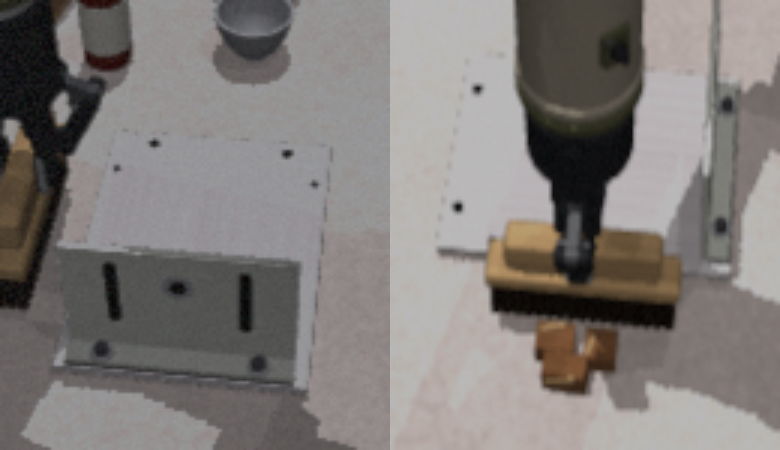

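The plate is clear in both views, and the three scraps lie on the table just ahead of the bristles, at about (540–615, 320–390). I'll back off a little, lower the brush and release it.

```bash
python3 -m jog '0 -.08 0 0 0 0 1;0 0 .08 0 0 0 1;0 0 .08 0 0 0 1;0 0 0 0 0 0 1;0 0 0 0 0 0 1'
python3 -m jog '0 0 0 0 0 0 -1;0 0 0 0 0 0 -1;0 0 0 0 0 0 -1;0 0 0 0 0 0 -1;0 0 0 0 0 0 -1'
python3 -m jog '0 0 -.1 0 0 0 -1;0 0 -.4 0 0 0 -1;0 0 -.6 0 0 0 -1;0 0 -.6 0 0 0 -1;0 0 -.3 0 0 0 -1'
python3 - <<'E'
from h import *
P=snapshot('scene');W=snapshot('wrist')
cv2.imwrite('pics/s5.png',cv2.hconcat([cv2.resize(W['img'][:,:,::-1],(400,300)),cv2.resize(P['img'][185:285,205:338,::-1],(399,300))]))
h=grey(P['img']);m=cv2.inRange(h,(0,90,30),(14,255,255));n,l,st,c=cv2.connectedComponentsWithStats(m)
for i in range(1,n):
    if st[i,4]>40 and 220<c[i][0]<320 and 230<c[i][1]<300: print(st[i],onz(P,*c[i],9))
E
```

```text
time: 9.78
tool_pos: [682.2, 15.1, 227.8]
tcp_rot: [-180.0, -0.0, 103.3]
ft_force: [-0.2, 0.1, -2.0]
finger_gap: 23.2
grip_force: 71.7
time: 10.4
tool_pos: [682.3, 15.0, 228.2]
tcp_rot: [180.0, 0.0, 103.3]
ft_force: [-0.5, -0.1, 0.1]
finger_gap: 85.4
grip_force: 0.0
time: 11.02
tool_pos: [682.6, 15.0, 434.6]
tcp_rot: [179.6, 0.1, 103.3]
ft_force: [1.1, -0.1, 0.1]
finger_gap: 85.1
grip_force: 0.0
[259 263  27  20 318] [723.8  23.    9. ]
```

View pics/s5.png

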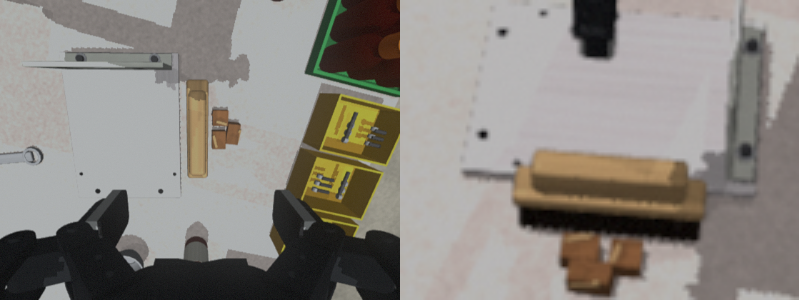

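The brush stands on its bristles beside the plate at (610,195) in the right half. The scraps lie apart on the table in front of it at about (600,260), and the plate is bare. Next is the square.

```bash
python3 -m jog '0 0 0 0 0 .119 -1;0 0 0 0 0 .119 -1;.43 -.39 0 0 0 0 -1;.43 -.39 0 0 0 0 -1;.43 -.39 0 0 0 0 -1'
python3 -m jog '.43 -.39 0 0 0 0 -1;.43 -.39 0 0 0 0 -1;.43 -.39 0 0 0 0 -1;0 0 .5 0 0 0 -1;0 0 0 0 0 0 -1'
python3 - <<'E'
from h import *
s=sense();print(s['tool_pos'],s['tcp_rot'])
p=snapshot('wrist');cv2.imwrite('pics/w6.png',p['img'][:,:,::-1]);print(np.round(p['extrinsics'],3).tolist())
for X in((439.5,222,36),(463.5,222,36),(451.5,362,160)):print(proj(p,X))
E
```

```text
time: 11.75
tool_pos: [566.1, 147.0, 427.0]
tcp_rot: [-179.9, 0.0, 89.0]
ft_force: [-0.3, 0.3, 0.9]
finger_gap: 85.3
grip_force: 0.0
time: 12.38
tool_pos: [450.8, 276.8, 373.4]
tcp_rot: [-179.5, 0.2, 89.1]
ft_force: [-0.1, -1.1, -0.5]
finger_gap: 85.7
grip_force: 0.0
[450.75860064 276.77472049 373.36550657] [-179.5356158     0.24654699   89.09151797]
[[1.0, -0.013, -0.013, 451.009], [-0.016, -0.965, -0.264, 341.805], [-0.009, 0.264, -0.965, 342.478], [0.0, 0.0, 0.0, 1.0]]
[273.47590191 250.88211537]
[298.24956402 250.59431447]
[284.12082255  81.12241744]
```

View pics/w6.png

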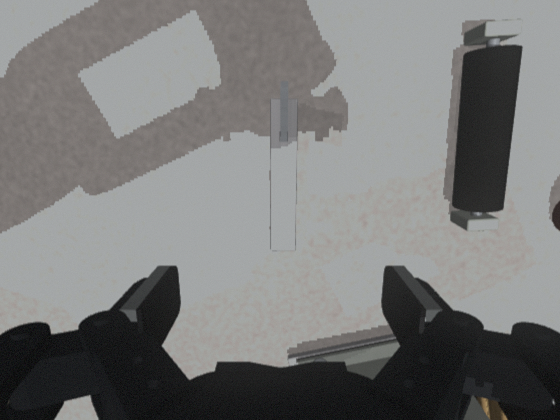

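The stock is seen from above at x px 270–297, rows 99–250, with the blade at (284, 82–140). That is within about 2 mm of the prediction and aligned with the tool. I'll grip it now.

```bash
python3 -m jog '0 -.013 .5 0 0 0 -1;0 0 .5 0 0 0 -1;0 0 .5 0 0 0 -1;0 0 .4 0 0 0 -1;0 0 0 0 0 0 -1'
python3 -m jog '0 0 0 0 0 0 1;0 0 0 0 0 0 1;0 0 0 0 0 0 1;0 0 0 0 0 0 1;0 0 0 0 0 0 1' 90
python3 -m jog '0 0 0 0 0 0 1;0 0 0 0 0 0 1;0 0 0 0 0 0 1' 90
```

```text
time: 13.05
tool_pos: [451.1, 275.8, 186.4]
tcp_rot: [-179.7, 0.1, 88.9]
ft_force: [-0.6, 0.4, -0.1]
finger_gap: 85.2
grip_force: 0.0
time: 13.68
tool_pos: [452.3, 277.5, 189.9]
tcp_rot: [179.9, -0.1, 89.0]
ft_force: [-1.7, -0.9, 8.1]
finger_gap: 22.1
grip_force: 89.8
time: 14.05
tool_pos: [452.3, 277.5, 190.0]
tcp_rot: [179.9, -0.1, 89.0]
ft_force: [-1.8, 0.1, 7.7]
finger_gap: 22.3
grip_force: 89.8
```

```bash
python3 -m jog '0 0 0 0 0 0 -1;0 0 0 0 0 0 -1;0 0 0 0 0 0 -1;0 0 .1 0 0 0 -1;0 0 0 0 0 0 -1'
python3 -m jog '0 0 0 0 0 0 1;0 0 0 0 0 0 1;0 0 0 0 0 0 1;0 0 0 0 0 0 1;0 0 0 0 0 0 1' 90
python3 -m jog '0 0 0 0 0 0 1;0 0 0 0 0 0 1;0 0 0 0 0 0 1' 90
```

```text
time: 14.68
tool_pos: [450.9, 276.7, 176.8]
tcp_rot: [-179.9, 0.1, 89.0]
ft_force: [-0.8, -0.1, -0.4]
finger_gap: 85.4
grip_force: 0.0
time: 15.3
tool_pos: [451.9, 277.2, 178.7]
tcp_rot: [180.0, -0.0, 89.0]
ft_force: [0.6, -0.8, 3.6]
finger_gap: 22.8
grip_force: 89.1
time: 15.68
tool_pos: [451.9, 277.2, 178.7]
tcp_rot: [180.0, -0.0, 89.0]
ft_force: [0.3, -0.2, 6.0]
finger_gap: 22.5
grip_force: 89.1
```

```bash
python3 -m jog '0 0 -.3 0 0 0 1;0 0 -.55 0 0 0 1;0 0 -.55 0 0 0 1;0 0 -.25 0 0 -.119 1;0 0 0 0 0 -.119 1'
python3 -m jog '-.4 .043 0 0 0 0 1;-.5 .053 0 0 0 0 1;-.5 .053 0 0 0 0 1;-.5 .053 0 0 0 0 1;-.5 .053 0 0 0 0 1'
python3 -m jog '-.5 .053 0 0 0 0 1;-.335 .037 0 0 0 0 1;0 0 0 0 0 0 1;0 0 .4 0 0 0 1;0 0 0 0 0 0 1'
python3 - <<'E'
from h import *
s=sense();print(s['tool_pos'],s['tcp_rot'],s['ft_force'])
S=snapshot('side');P=snapshot('scene')
cv2.imwrite('pics/s7.png',cv2.hconcat([cv2.resize(S['img'][120:290,195:345,::-1],(400,453)),cv2.resize(P['img'][130:280,205:338,::-1],(399,453))]))
E
```

```text
time: 16.3
tool_pos: [452.0, 277.3, 345.5]
tcp_rot: [179.8, -0.0, 103.5]
ft_force: [-0.3, 0.4, -3.5]
finger_gap: 22.5
grip_force: 89.2
time: 16.92
tool_pos: [531.3, 47.8, 341.9]
tcp_rot: [-179.9, -0.0, 103.3]
ft_force: [1.3, 0.9, -2.9]
finger_gap: 22.7
grip_force: 89.0
time: 17.55
tool_pos: [557.2, -28.9, 298.7]
tcp_rot: [-179.5, -0.2, 103.3]
ft_force: [-0.3, -0.1, -4.0]
finger_gap: 22.7
grip_force: 88.9
[557.20588769 -28.88982241 298.68548547] [-179.5150865    -0.20500466  103.31195659] [-0.26195153 -0.07265041 -4.03765979]
```

View pics/s7.png

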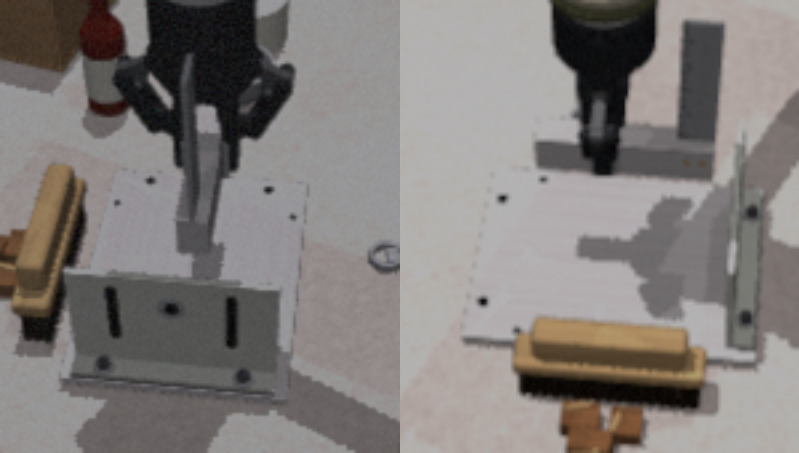

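The square is held upright and level above the bare plate, with its blade (at (700,80) in the right half) facing the side plate. I'll lower it.

```bash
python3 -m jog '0 0 .4 0 0 0 1;0 0 .4 0 0 0 1;0 0 .19 0 0 0 1;0 0 0 0 0 0 1;0 0 0 0 0 0 1'
python3 -m jog '0 0 .03 0 0 0 1;0 0 0 0 0 0 1'
python3 -m jog '0 0 .03 0 0 0 1;0 0 0 0 0 0 1'
```

```text
time: 18.27
tool_pos: [560.6, -29.9, 206.4]
tcp_rot: [179.8, 0.1, 103.3]
ft_force: [0.3, -0.3, -3.8]
finger_gap: 22.8
grip_force: 89.0
time: 18.52
tool_pos: [559.8, -29.9, 202.0]
tcp_rot: [179.9, 0.0, 103.3]
ft_force: [1.1, 1.0, -2.5]
finger_gap: 22.9
grip_force: 89.1
time: 18.77
tool_pos: [559.3, -29.8, 197.9]
tcp_rot: [-180.0, -0.0, 103.3]
ft_force: [-0.1, -0.6, -2.9]
finger_gap: 22.7
grip_force: 89.1
```

```bash
python3 -m jog '0 0 .025 0 0 0 1;0 0 0 0 0 0 1'
python3 -m jog '0 0 .02 0 0 0 1;0 0 0 0 0 0 1'
python3 -m jog '0 0 .01 0 0 0 1;0 0 0 0 0 0 1'
```

```text
time: 19.02
tool_pos: [559.3, -29.8, 195.3]
tcp_rot: [-180.0, -0.0, 103.3]
ft_force: [0.2, -0.3, -4.5]
finger_gap: 22.9
grip_force: 89.1
time: 19.27
tool_pos: [559.3, -29.8, 193.5]
tcp_rot: [-180.0, -0.0, 103.3]
ft_force: [-0.7, -0.3, -3.5]
finger_gap: 22.7
grip_force: 89.1
time: 19.52
tool_pos: [559.5, -29.9, 192.8]
tcp_rot: [180.0, 0.0, 103.3]
ft_force: [0.2, -0.5, -2.7]
finger_gap: 22.8
grip_force: 89.6
```

```bash
python3 -m jog '0 0 .012 0 0 0 1;.06 0 0 0 0 0 1;.06 0 0 0 0 0 1;0 0 0 0 0 0 1'
python3 -m jog '.03 0 0 0 0 0 1;0 0 0 0 0 0 1'
python3 -m jog '.03 0 0 0 0 0 1;0 0 0 0 0 0 1'
python3 -m jog '.02 0 0 0 0 0 1;0 0 0 0 0 0 1'
```

```text
time: 20.02
tool_pos: [557.5, -17.8, 192.7]
tcp_rot: [179.9, 0.1, 103.3]
ft_force: [-0.2, -2.6, 6.9]
finger_gap: 22.8
grip_force: 90.8
time: 20.27
tool_pos: [556.8, -15.2, 192.7]
tcp_rot: [179.9, 0.1, 103.3]
ft_force: [2.0, -2.7, 6.1]
finger_gap: 23.0
grip_force: 90.7
time: 20.52
tool_pos: [556.2, -12.3, 192.7]
tcp_rot: [179.9, 0.1, 103.3]
ft_force: [-0.6, -3.6, 6.3]
finger_gap: 22.8
grip_force: 90.7
time: 20.78
tool_pos: [555.7, -10.5, 192.7]
tcp_rot: [179.9, 0.1, 103.3]
ft_force: [0.6, -4.1, 6.1]
finger_gap: 22.9
grip_force: 90.6
```

```bash
python3 -m jog '.02 0 0 0 0 0 1;0 0 0 0 0 0 1'
python3 -m jog '.015 0 0 0 0 0 1;0 0 0 0 0 0 1'
python3 -m jog '.015 0 0 0 0 0 1;0 0 0 0 0 0 1'
python3 -m jog '.01 0 0 0 0 0 1;0 0 0 0 0 0 1'
```

```text
time: 21.02
tool_pos: [555.3, -8.6, 192.7]
tcp_rot: [179.9, 0.1, 103.3]
ft_force: [2.3, -4.5, 6.0]
finger_gap: 23.0
grip_force: 90.6
time: 21.28
tool_pos: [555.0, -7.4, 192.7]
tcp_rot: [179.9, 0.1, 103.3]
ft_force: [1.3, -7.2, 5.4]
finger_gap: 22.7
grip_force: 90.3
time: 21.52
tool_pos: [554.8, -7.0, 192.8]
tcp_rot: [179.8, 0.2, 103.3]
ft_force: [2.4, -13.8, 3.9]
finger_gap: 22.9
grip_force: 90.2
time: 21.78
tool_pos: [554.7, -6.7, 192.9]
tcp_rot: [179.8, 0.3, 103.3]
ft_force: [3.6, -17.1, 4.8]
finger_gap: 23.0
grip_force: 90.3
```

```bash
python3 -m jog '-.008 0 .012 0 0 0 1;0 0 0 0 0 0 1;0 0 0 0 0 0 1;0 0 0 0 0 0 1'
python3 - <<'E'
from h import *
s=sense();print(s['tcp_rot'],s['tool_pos'],s['wrist_torque'])
S=snapshot('side');P=snapshot('scene')
cv2.imwrite('pics/s8.png',cv2.hconcat([cv2.resize(S['img'][150:290,215:315,::-1],(350,490),interpolation=2),cv2.resize(P['img'][145:245,265:345,::-1],(392,490),interpolation=2)]))
E
```

```text
time: 22.28
tool_pos: [554.9, -7.0, 192.7]
tcp_rot: [179.9, 0.2, 103.3]
ft_force: [-2.8, -13.3, 14.6]
finger_gap: 22.9
grip_force: 91.8
[179.85264337   0.24521795 103.2602254 ] [554.88998378  -6.98105735 192.66663734] [-1.88148576  0.70832734 -0.02820375]
```

View pics/s8.png

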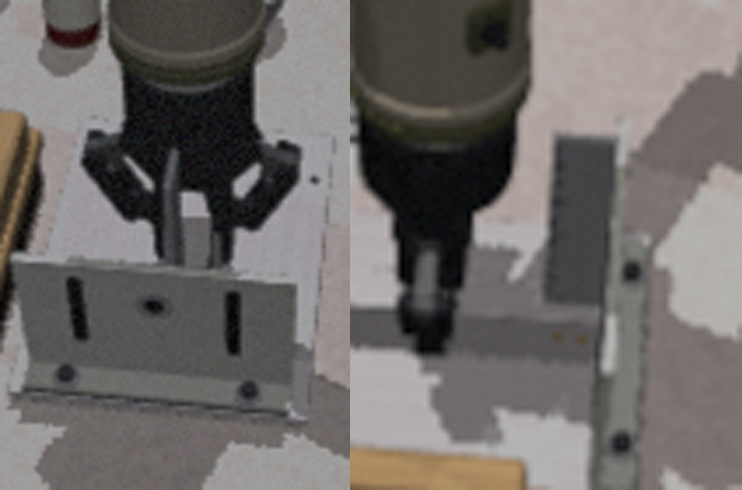

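The blade lies flush along the upright side plate, with its edge on the plate face at (608,300) in the right half. The stock is flat on the base. The tool pushes about 13 N into the corner and about 18 N down, with about 0.3° tilt. I'm handing in.

```bash
python3 -m jog '0 0 0 0 0 0 1;0 0 0 0 0 0 1' && python3 -c "
from bench import *
print(hand_in())"
```

```text
time: 22.62
tool_pos: [554.9, -7.0, 192.6]
tcp_rot: [179.9, 0.2, 103.3]
ft_force: [-2.4, -14.5, 13.9]
finger_gap: 22.8
grip_force: 91.8
the job is handed in; nothing more can be done
None
```

I handed the job in at about 22.6 s, though the hand-in gave no verdict: the three scraps are swept onto the table, the brush stands on its bristles, and the square is still gripped and pressed into the corner, holding the side plate upright.

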